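# Post the sanding block through the box flap

## Robot

A 7-joint arm with a two-finger parallel gripper is mounted at the origin on a cart in front of the work surface, level with it; the furniture and walls round the work are solid. World frame = base frame: x ahead of the robot, y to its left, z up, the work surface at z = 0. Lengths are in m, angles in rad, forces in N, time in s.
With the tool pointing down it reaches from about 0.425 to 0.925 m from the base axis. Payload 6.8 kg.
Tool frame: the origin (TCP) lies on the front face of the gripper's body, between the roots of the fingers; the fingertips stand 73 mm ahead of it and the grasp point (between the pads) lies 54 mm ahead of it (tcp_to_tips is the distance from the TCP to the fingertips, in m); z points along the fingers, x is the direction in which the jaws open and shut, and the axes are right-handed (so a half turn about z gives the same grasp; the last joint's range is limited). The gripper opens to 85 mm and grips with 20 to 120 N. Pads are 22 mm wide; open, the fingers measure 114 mm over their backs; the gripper's body (76 mm by 85 mm) begins 54 mm behind the grasp point. The pads swing forward as they close: fully open they stand 13 mm farther back than shut.
Start: joints at [1.202, 0.477, 0.022, 1.555, -0.011, 1.109, -0.083], TCP at [0.174, -0.652, 0.304] pointing down, gripper open.
Joint ranges: [-2.96, 2.96], [-0.34, 2.1], [-1.41, 1.46], [0.24, 2.44], [-1.37, 4.51], [0.17, 1.92], [-2.96, 2.96]. Speed limits (rad/s): [2.39, 2.39, 3.14, 3.14, 3.14, 3.14, 3.14].

## Interface

Orientations are given as a unit quaternion [w, x, y, z].
In Python, from station import get_obs, read_camera, hand_in, look_for, silhouettes, tcp_to_tips gives the robot as it stands. The module is installed in compiled form; this text tells all that it offers.
- The arm moves only by the tool apply_moves, never from a script. Its argument "moves" is a list of rows, each a list of 3 entries, a list of its own where there are three numbers: the shift along the tool's x, y, z in units of 25 mm (1.0 is 25 mm), then the turn, a rotation vector about the tool's x, y, z in units of 10 degrees (1.0 is 10 degrees), then the gripper's target within -1 to 1 (fully open at 1, half-way at 0, shut at -1). In form: [[[dx, dy, dz], [rx, ry, rz], jaw], ...]. A call has 1 to 20 rows; each row is the pose to reach, as a shift and turn from the pose commanded when the call began, along the tool's axes at that moment; what a row does not reach only later rows make up. A row lasts 1/8 s, in which the tool goes at most 62.5 mm and 10.7 degrees, less where a joint would pass 70% of its speed; a pose out of reach is approached as far as the arm can. A call with a gripper value outside its range is refused whole. The fingers move at their own pace and stop on an object; "force" is the grip in N (left out, the last holds). Time passes only in rows, so rows that repeat a pose let the fingers close. It gives the time, the measured TCP pose, the force and the opening at its end, in the units of the state.
- get_obs(): the state, without advancing time (a new reading comes with each control period).
- read_camera(name): name is "side" or "top" or "wrist"; returns a dict with "color" (400x640x3 uint8, red, green, blue), "mtx" (3x3 intrinsics, pixels), "eye" and "rotation" of the camera in the world; the wrist camera has in their place "hand_eye" (4x4, takes a point from camera to tool coordinates, whose origin is the TCP and whose axes are the tool frame's). Camera axes: x right, y up, looking along -z (the intrinsics and any distortion apply to the point x, -y, -z); pixel columns grow to the right and rows downward; lengths in m; the calibration is good to about 2 mm. The wrist camera is an equidistant fisheye: a pixel r from the principal point sees the ray r / f radians off the axis. A picture is of the moment at which its call begins: read the wrist's pose just before it. There is no depth.
- hand_in(): hands the job in, once; it reports no verdict.
Trained networks look in the newest picture that a camera, given by its name, has taken for a name from the list of things; names that differ only in an ending like _2 or _b are one class to them, and where a whole thing is asked for, a point or a joint stands for the part that bears it (a point fixed in the world has none). Each returns a list of dicts, best first, with "conf" (0 to 1); they miss things now and then, are a little off and sometimes report something else, mostly with a low value. They report only what shows in the picture. A call takes as long as a camera call. They do not tell look-alikes from the thing itself.
- look_for(camera, query): "pixel" ([row, column] in pixels, amid what is visible of it).
- silhouettes(camera, query): "mask" (400x640 bool, what is visible of it) and "pixel" ([row, column] in pixels, amid what is visible of it).
The state is a dict: "t": time; "q": joint angles; "joint_vel": joint speeds; "joint_torque": joint torques, N m; "eef_pos": TCP position; "tool_rot": TCP orientation; "contact_force": force on the tool from outside, world axes, zero at the start; "torque": the same for the moment, N m; "gripper_width": opening from 0.0 (shut) to 1.0 (fully open).
Only numpy, scipy, OpenCV 4.12 (cv2) and the standard library are available. Lean on these libraries where they do the work, as an engineer would, in place of code of your own. Each camera call takes 0.05 s, during which the arm holds its last target.

## Task

Put the cork sanding block away: with the fingertips, push it along the plywood tray and in through the hanging flap of the box until it lies flat on the floor inside, then draw the fingers back so that the flap swings shut behind it. Only push the block, never lift or carry it, and leave the off-cut, the tape measure and the spring clamp where they are.

Things in the scene. Friction and masses are not known exactly. Their poses are not given: they have to be found in the camera images.
- flap_box: Fixed plywood box, 324 x 90 mm, with an open feed tray in front. Origin on the worktop below the flap's middle; x points along the tray into the box, z up. Tray deck 30 mm above the worktop, from x = -170 to -16 mm; fences at y = +-39 to 45 mm, 12 mm above it. From x = -16 mm: side walls and (from x = 6 mm) a pale translucent top, 109 mm high; inside floor 12 mm above the worktop, ends at x = 148 mm.
- sill (a point): Middle of the far edge of the tray deck, 16 mm before the flap: a step 18 mm down to the floor inside. Halfway over it the block tips nose down, its tail rising up to 18 mm: push 20 to 28 mm above the deck so as not to slip under it. It drops in when its tail is past the sill; the front of the fingertips then stands 5 to 15 mm beyond the sill.
- hinge (a point): Middle of the 6 mm steel hinge pin that crosses the 78 mm wide mouth, 102 mm above the worktop (its underside 69 mm above the deck). The flap hangs from it. Straight-down fingers meet the pin a little before the block drops; tilted 15 to 25 degrees, tips forward, they pass below it.
- flap (a joint): Hinge of the box's flap: 0 = hanging shut, grows as its lower edge is pushed into the box, to 1.45 rad. The flap is 72 mm wide, 3 mm thick (7 mm at the lower bead), weighs about 50 g, ends 16 mm above the deck in a slick plastic bead, opens only inward and falls shut by its own weight. The block's nose may push it open.
- sanding_block: Loose brown cork sanding block, 64 x 113 x 31 mm, about 90 g, lying on the tray deck between the fences with its 113 mm length (its own y axis) along the tray, a few degrees off at most. Origin at the centre of its underside, z up.
- off_cut: Loose pine off-cut, 45 x 170 x 30 mm, on the worktop to the right of the box; origin at the centre of its underside, its y axis along its length. To be left alone.
- tape_measure: Loose tape measure, 35 x 93 x 61 mm, on the worktop to the left of the box; origin at the centre of its underside. To be left alone.
- spring_clamp: Loose black spring clamp, 59 x 107 x 16 mm, on the worktop to the right of the tray; origin at the centre of its underside. To be left alone.
Not all that is in view belongs to the job. Leave any purple or white look-alike of the sanding_block alone.

How it is judged:
By the outcome, as a careful person would: the job done as asked, in the order asked, and still so for the second after the job is handed in, with the robot touching nothing.
It also fails if it takes over 48 s, if anything falls off the work surface, if the arm or the gripper's body presses on something with over 40 N, if the wrist force passes 120 N, or if a joint passes its speed limit or range.

## Working session

There is one attempt and no reset: what is moved stays moved. The work goes in short steps, Python scripts to look and compute and a tool call to move; the robot and the scene stay as the last step left them, time stands still between calls to the robot, and variables do not carry over. Pictures are saved under pics/ and viewed, and the job is handed in when it is done.

Besides the shell and the picture viewer there is one more tool, called after "Emit:" as a command line: name --argument value ..., lists and objects as JSON in quotes. apply_moves: Moves the arm, as the interface text tells. Its arguments: {"type":"object","properties":{"moves":{"type":"array"},"force":{"type":"number"}},"required":["moves"]}

```bash
mkdir -p pics; python3 - <<'E'
from station import *
import cv2
o=get_obs()
for k,v in o.items(): print(k,v)
print(tcp_to_tips)
for c in ['side','top','wrist']:
    r=read_camera(c); cv2.imwrite(f'pics/{c}0.png',r['color'][:,:,::-1])
    print(c,{k:v for k,v in r.items() if k!='color'})
    for q in ['flap_box','sanding_block','flap','hinge','sill']:
        try: print(q,[(d['pixel'],round(d['conf'],2)) for d in look_for(c,q)])
        except Exception as e: print(q,e)
E
```

```text
t 0.0
q [ 1.20189604  0.47781753  0.02235559  1.55644486 -0.01151916  1.10927826
 -0.08307176]
joint_vel [-1.29650644e-03  5.35790576e-04 -9.05103480e-04 -4.01663007e-05
 -2.45488835e-04  5.67305041e-04 -1.00036982e-03]
joint_torque [-2.38246082e-05 -5.96458054e+01  1.60772435e+00 -2.81195140e+01
  1.24096207e-02  9.10982693e-03 -7.42205742e-06]
eef_pos [ 0.17392592 -0.65174031  0.30291698]
tool_rot [-5.03018861e-04  7.93057114e-01 -6.09146605e-01 -7.58179709e-04]
contact_force [ 0.15828727 -0.60558095 -0.17488467]
torque [0.00804653 0.02266987 0.00237157]
gripper_width 1.0015132223159675
0.0726
side {'mtx': array([[456.63720221,   0.        , 321.599796  ],
       [  0.        , 456.63720221, 207.0599663 ],
       [  0.        ,   0.        ,   1.        ]]), 'eye': array([ 0.34862353, -0.44510368,  0.81726569]), 'rotation': array([ 0.90729345,  0.41160626, -0.03781092, -0.07726076])}
flap_box []
sanding_block [([160.3, 284.8], 0.97), ([223.8, 295.6], 0.9), ([199.0, 350.0], 0.85), ([268.5, 313.6], 0.69)]
flap [([236.1, 352.4], 0.72), ([352.5, 298.4], 0.37)]
hinge [([237.8, 367.4], 0
[... 488 characters left out ...]
, 0.58)]
flap [([180.4, 353.4], 0.66)]
hinge [([163.7, 346.6], 0.67), ([204.5, 256.8], 0.24)]
sill [([163.9, 345.2], 0.95)]
wrist {'mtx': array([[309.70691629,   0.        , 323.90841504],
       [  0.        , 309.70691629, 198.86159163],
       [  0.        ,   0.        ,   1.        ]]), 'hand_eye': array([[ 9.99999343e-01,  4.70001218e-04,  1.04540097e-03,
         2.95832441e-04],
       [ 7.86959061e-04, -9.44650825e-01, -3.28076514e-01,
        -8.45732206e-02],
       [ 8.33342528e-04,  3.28077121e-01, -9.44650575e-01,
        -7.00653645e-02],
       [ 0.00000000e+00,  0.00000000e+00,  0.00000000e+00,
         1.00000000e+00]])}
flap_box []
sanding_block []
flap []
hinge []
sill []
```

View pics/side0.png

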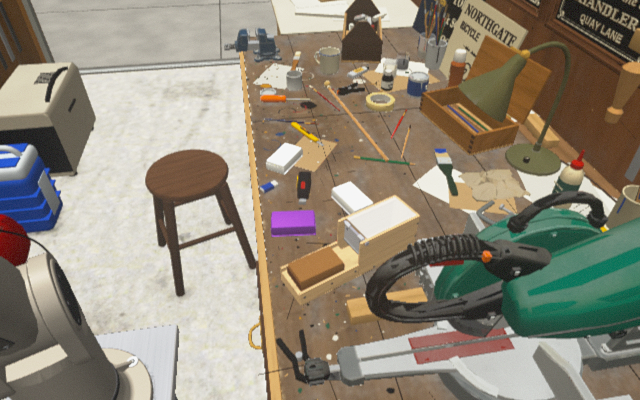

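View pics/top0.png

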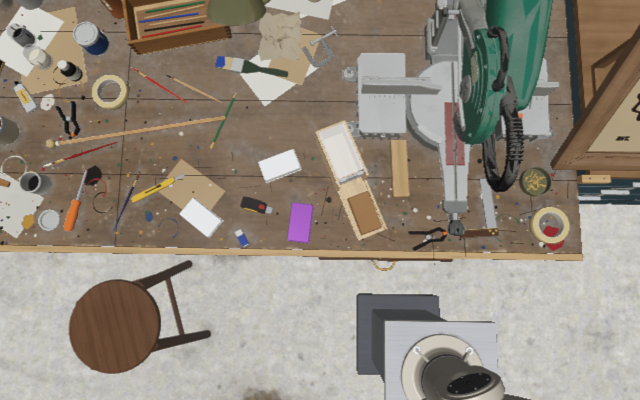

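```bash
python3 - <<'E'
import cv2
a=cv2.imread('pics/side0.png')[130:350,220:440]; cv2.imwrite('pics/side0c.png',cv2.resize(a,None,fx=2.7,fy=2.7,interpolation=cv2.INTER_CUBIC))
a=cv2.imread('pics/top0.png')[110:260,180:400]; cv2.imwrite('pics/top0c.png',cv2.resize(a,None,fx=3.6,fy=3.6,interpolation=cv2.INTER_CUBIC))
E
```

```text
(no output)
```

View pics/side0c.png

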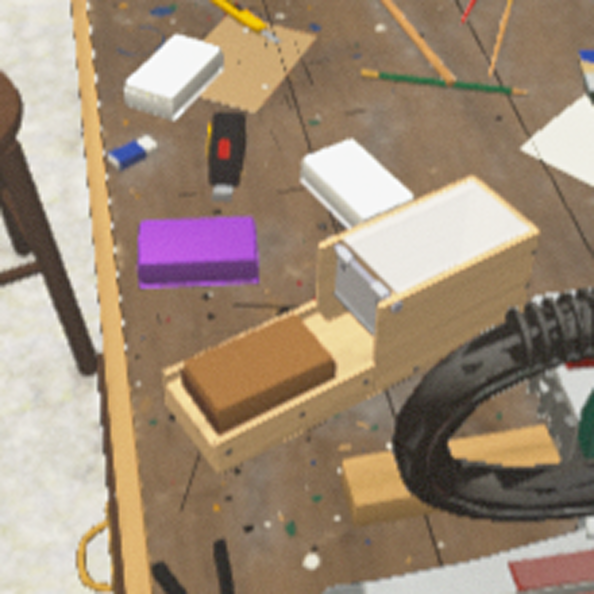

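View pics/top0c.png

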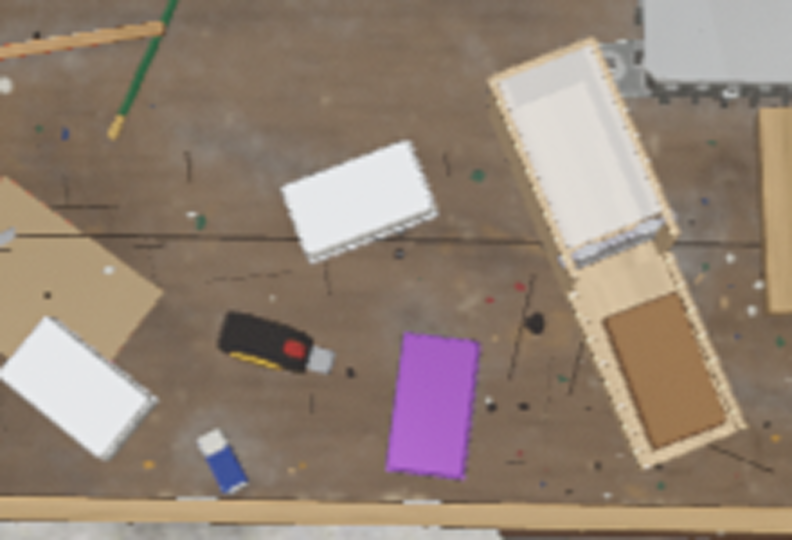

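The brown block in the tray (top px row 214, col 362; side row 268, col 313) is the cork one: it is brown and lies between the fences. The purple block (top 221,303) and the white ones (163,279 and 216,203) are look-alikes. Next I fit the box and block poses.

```bash
cat > h.py <<'E'
import numpy as np, cv2
from scipy.spatial.transform import Rotation as R
from scipy.optimize import least_squares
def rot(q): return R.from_quat([q[1],q[2],q[3],q[0]])
def proj(cam,P):
    P=np.atleast_2d(P); c=rot(cam['rotation']).inv().apply(P-cam['eye'])
    K=cam['mtx']; return np.c_[K[0,2]+K[0,0]*c[:,0]/-c[:,2], K[1,2]+K[1,1]*(-c[:,1])/-c[:,2]]
def ray(cam,uv):
    K=cam['mtx']; d=np.array([(uv[0]-K[0,2])/K[0,0],-(uv[1]-K[1,2])/K[1,1],-1]); return rot(cam['rotation']).apply(d)
def onz(cam,uv,z):
    d=ray(cam,uv); e=np.array(cam['eye']); return e+d*(z-e[2])/d[2]
def T(p,P):
    P=np.atleast_2d(P); c,s=np.cos(p[2]),np.sin(p[2]); return np.c_[p[0]+c*P[:,0]-s*P[:,1],p[1]+s*P[:,0]+c*P[:,1],P[:,2]]
E
python3 - <<'E'
from h import *
from station import *
np.set_printoptions(precision=4,suppress=True)
t=read_camera('top'); s=read_camera('side')
# rough points in the top crop
for n,uv,z in [('farL',(490,78),.109),('farR',(597,40),.109),('nearL',(645,467),.042),('nearR',(745,428),.042)]:
    print(n,onz(t,(180+uv[0]/3.6,110+uv[1]/3.6),z))
for n,uv,z in [('nearL',(165,375),.042),('nearR',(218,445),.042),('farR',(538,232),.109),('farL',(473,177),.109)]:
    print(n,onz(s,(220+uv[0]/2.7,130+uv[1]/2.7),z))
for c,cam in [('top',t),('side',s)]:
    for q in ['flap_box','sanding_block','off_cut','tape_measure','spring_clamp']:
        for d in silhouettes(c,q): print(c,q,d['pixel'],d['conf'],d['mask'].sum())
E
```

```text
farL [0.674  0.3639 0.109 ]
farR [0.7058 0.2811 0.109 ]
nearL [0.3779 0.2366 0.042 ]
nearR [0.41   0.1571 0.042 ]
nearL [0.3793 0.2361 0.042 ]
nearR [0.4126 0.1573 0.042 ]
farR [0.7079 0.2842 0.109 ]
farL [0.6744 0.3644 0.109 ]
top flap_box [166.1, 340.2] 0.56 3027
top sanding_block [215.5, 364.8] 0.82 884
top sanding_block [221.7, 300.5] 0.72 849
top sanding_block [163.8, 279.2] 0.64 801
top sanding_block [217.9, 201.7] 0.61 877
top off_cut [167.4, 400.6] 0.78 1030
top tape_measure [206.0, 255.8] 0.75 357
top tape_measure [165.0, 344.8] 0.63 3123
top spring_clamp [234.9, 425.9] 0.57 278
side flap_box [239.9, 365.6] 0.57 5425
side sanding_block [159.9, 284.6] 0.96 724
side sanding_block [268.4, 315.6] 0.82 1515
side sanding_block [228.2, 295.3] 0.73 1059
side sanding_block [197.7, 351.6] 0.69 765
side off_cut [306.2, 368.0] 0.9 1017
side tape_measure [183.5, 303.2] 0.75 374
side spring_clamp [353.2, 297.7] 0.76 571
```

```bash
python3 - <<'E'
from h import *
from station import *
np.set_printoptions(precision=4,suppress=True)
t=read_camera('top'); s=read_camera('side')
M=np.array([[.154,.045,.109],[.154,-.045,.109],[-.170,.045,.042],[-.170,-.045,.042]])
ut=np.array([(490,78),(597,40),(645,467),(745,428)])/3.6+[180,110]
us=np.array([(473,177),(538,232),(165,375),(218,445)])/2.7+[220,130]
f=lambda p:np.r_[proj(t,T(p,M))-ut,proj(s,T(p,M))-us].ravel()
r=least_squares(f,[.53,.26,.41]); p=r.x
print('box',p,np.degrees(p[2])); print(r.fun.reshape(-1,2))
# block: top silhouette fit
B=np.array([[.032,.0565,.031],[.032,-.0565,.031],[-.032,-.0565,.031],[-.032,.0565,.031]])
res={}
for c,cam in [('top',t),('side',s)]:
    best=[d for d in silhouettes(c,'sanding_block')]
    exp=proj(cam,T(p,[[-.1,0,.06]]))[0]
    d=min(best,key=lambda d:np.hypot(d['pixel'][1]-exp[0],d['pixel'][0]-exp[1]))
    m=d['mask'].astype(np.uint8); res[c]=(cam,m)
# color refined mask
def model(bp,cam):
    P=np.r_[B+[0,0,.030],B*[1,1,0]+[0,0,.030]]
    return cv2.convexHull(proj(cam,T(bp,P)).astype(np.float32))
from scipy.optimize import minimize
def iou(bp):
    tot=0
    for cam,m in res.values():
        z=np.zeros((1600,2560),np.uint8); cv2.fillConvexPoly(z,np.round((model(bp,cam)[:,0]*4+1.5)).astype(np.int32),1)
        z=cv2.resize(z.astype(np.float32),(640,400),interpolation=cv2.INTER_AREA)
        tot+=np.minimum(z,m).sum()/np.maximum(z,m).sum()
    return -tot
yaw0=p[2]-np.pi/2
x0=T(p,[[-.1,0,0]])[0]
b=minimize(iou,[x0[0],x0[1],yaw0],method='Nelder-Mead',options=dict(initial_simplex=[[x0[0]+a,x0[1]+b_,yaw0+c] for a,b_,c in [(0,0,0),(.01,0,0),(0,.01,0),(0,0,.08)]]))
print('block',b.x,b.fun)
c,s_=np.cos(p[2]),np.sin(p[2]); dd=b.x[:2]-p[:2]
print('in box frame',c*dd[0]+s_*dd[1],-s_*dd[0]+c*dd[1],np.degrees(b.x[2]-yaw0))
for nm,(cam,m) in res.items():
    im=cam['color'][:,:,::-1].copy(); S=5
    ce=proj(cam,T(p,[[-.02,0,.05]]))[0].astype(int); x0_,y0_=ce[0]-75,ce[1]-60
    a=cv2.resize(im[y0_:y0_+115,x0_:x0_+150],None,fx=S,fy=S,interpolation=cv2.INTER_CUBIC)
    def pl(P,col,cl=True): cv2.polylines(a,[np.round((proj(cam,P)-[x0_,y0_]+.5)*S).astype(np.int32)],cl,col,1)
    pl(T(b.x,B+[0,0,.03]),(0,255,0)); 
    pl(T(p,[[-.17,.045,.042],[-.016,.045,.042],[-.016,-.045,.042],[-.17,-.045,.042]]),(255,0,0))
    pl(T(p,[[-.016,.045,.109],[.154,.045,.109],[.154,-.045,.109],[-.016,-.045,.109]]),(0,0,255))
    pl(T(p,[[0,.039,.102],[0,-.039,.102]]),(255,0,255),False); pl(T(p,[[-.016,.039,.03],[-.016,-.039,.03]]),(255,255,0),False)
    cv2.imwrite(f'pics/fit_{nm}.png',a)
E
```

```text
box [0.5503 0.2633 0.404 ] 23.149095023641678
[[-0.4742 -0.077 ]
 [-0.4985 -1.3164]
 [-0.4639  0.5555]
 [ 0.6941 -0.5661]
 [-0.1814 -0.2134]
 [ 0.9535  0.4072]
 [-1.4154 -0.4423]
 [-0.2692  0.8743]]
block [ 0.4559  0.2242 -1.2131] -1.7939043045043945
in box frame -0.10215010465700099 0.0011368726984272853 -2.6535661054575415
```

View pics/fit_top.png

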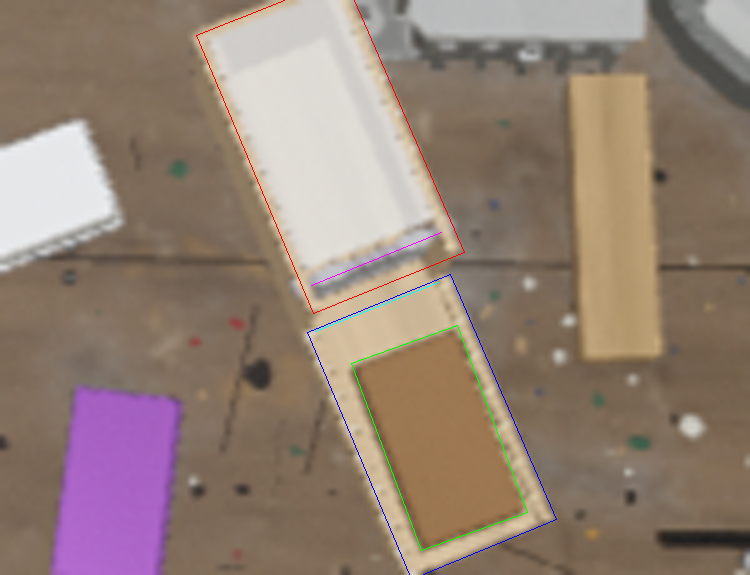

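View pics/fit_side.png

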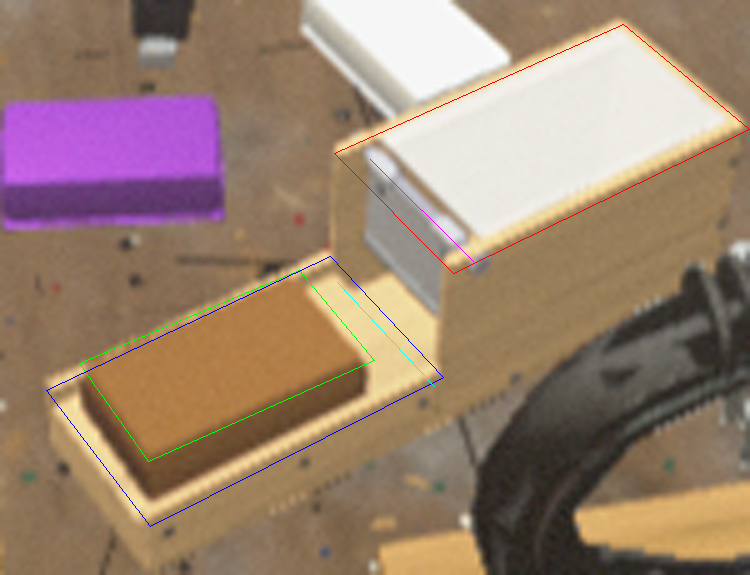

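The fits line up in both views: the green block outline and the red/blue box outlines lie on the edges to about 1–2 mm. In the box frame the block is at x=-102 mm, yaw -2.7°. The green saw stands between the arm and the box, so I measure it before swinging past.

```bash
python3 - <<'E'
from h import *
from station import *
np.set_printoptions(precision=3,suppress=True)
t=read_camera('top'); s=read_camera('side')
def tri(a,b):
    d1,d2=ray(t,a),ray(s,b); A=np.c_[d1,-d2]; k=np.linalg.lstsq(A,np.array(s['eye'])-t['eye'],rcond=None)[0]
    p1=np.array(t['eye'])+d1*k[0]; p2=np.array(s['eye'])+d2*k[1]; return (p1+p2)/2,np.linalg.norm(p1-p2)
print('handle left/low', tri((497,186),(372,300)))
print('orange dot', tri((505,105),(487,257)))
for uv in [(455,232),(430,235),(497,186),(485,150),(510,110),(580,255),(445,250),(0,248)]:
    print(uv,[onz(t,uv,z)[:2] for z in (0,.1,.2,.3)])
for n,c in (('top',t),('side',s)):
    im=c['color'][:,:,::-1]
    x,y,w,h=(400,60,180,180) if n=='top' else (340,170,220,230)
    cv2.imwrite(f'pics/saw_{n}.png',cv2.resize(im[y:y+h,x:x+w],None,fx=2.6,fy=2.6))
E
```

```text
handle left/low (array([ 0.495, -0.058,  0.286]), np.float64(0.004996240432053491))
orange dot (array([ 0.662, -0.056,  0.346]), np.float64(0.015908089358672894))
(455, 232) [array([ 0.407, -0.051]), array([ 0.401, -0.018]), array([0.394, 0.014]), array([0.388, 0.046])]
(430, 235) [array([0.397, 0.023]), array([0.391, 0.05 ]), array([0.386, 0.076]), array([0.38 , 0.103])]
(497, 186) [array([ 0.547, -0.181]), array([ 0.529, -0.138]), array([ 0.512, -0.095]), array([ 0.495, -0.053])]
(485, 150) [array([ 0.657, -0.149]), array([ 0.631, -0.109]), array([ 0.605, -0.069]), array([ 0.579, -0.029])]
(510, 110) [array([ 0.785, -0.231]), array([ 0.748, -0.184]), array([ 0.712, -0.138]), array([ 0.676, -0.091])]
(580, 255) [array([ 0.345, -0.415]), array([ 0.344, -0.354]), array([ 0.342, -0.293]), array([ 0.341, -0.231])]
(445, 250) [array([ 0.353, -0.02 ]), array([0.351, 0.01 ]), array([0.349, 0.04 ]), array([0.347, 0.07 ])]
(0, 248) [array([0.339, 1.292]), array([0.338, 1.217]), array([0.337, 1.143]), array([0.336, 1.069])]
```

View pics/saw_top.png

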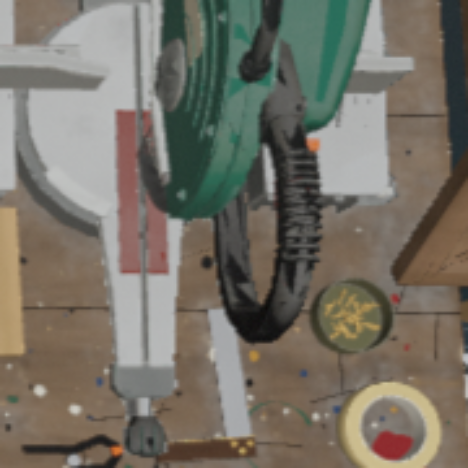

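View pics/saw_side.png

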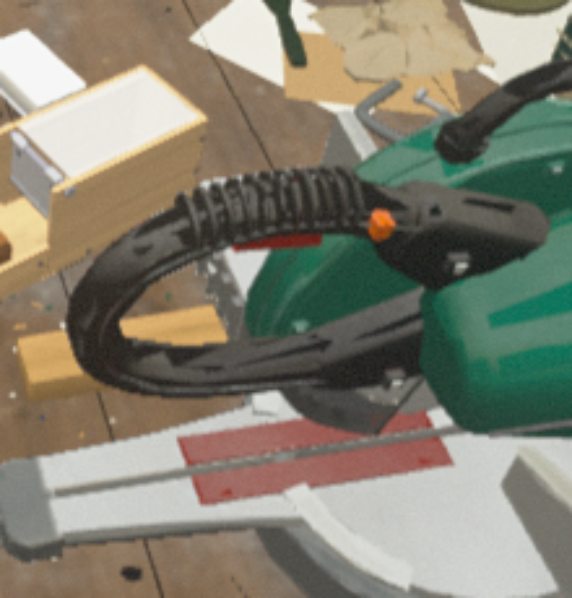

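```bash
cat >> h.py <<'E'
BOX=np.array([.5503,.2633,.404])
def plan(wps,obs=None):
    """wps: list of (world TCP pos, world Rotation) -> units rel. to current pose"""
    from station import get_obs
    o=obs or get_obs(); R0=rot(o['tool_rot']); p0=np.array(o['eef_pos'])
    for p,Rw in wps:
        d=R0.inv().apply(np.array(p)-p0)/.025; rv=np.degrees((R0.inv()*Rw).as_rotvec())/10
        print(np.round(d,2),np.round(rv,2))
def toolR(tilt,yaw=None):
    """tool z leaning to +box x by tilt deg, tool x = +box y"""
    yaw=BOX[2] if yaw is None else yaw
    c,s=np.cos(yaw),np.sin(yaw); a=np.radians(tilt)
    bx=np.array([c,s,0]);by=np.array([-s,c,0]);bz=np.array([0,0,1])
    z=np.sin(a)*bx-np.cos(a)*bz; x=by; y=np.cross(z,x)
    return R.from_matrix(np.c_[x,y,z])
def tcp_for_front(fx,fy,fz,tilt,tips=.0726,half=.011,yaw=None):
    """TCP so that front lower corner of the fingertips is at box-frame (fx,fy,fz)"""
    Rw=toolR(tilt,yaw); w=T(BOX,[[fx,fy,fz]])[0]
    return w-Rw.apply([0,half,tips]),Rw
def boxf(P):
    d=np.array(P)-[BOX[0],BOX[1],0]; c,s=np.cos(BOX[2]),np.sin(BOX[2]); return np.array([c*d[0]+s*d[1],-s*d[0]+c*d[1],d[2]])
E
python3 - <<'E'
from h import *
from station import *
o=get_obs(); R0=rot(o['tool_rot'])
w=[]
for i,(p,a) in enumerate([((.19,-.50,.40),30),((.25,-.36,.42),60),((.33,-.20,.42),90)]):
    w.append((p,R.from_rotvec([0,0,np.radians(a)])*R0))
plan(w,o)
for f in [(-.185,0,.20,0),(-.185,0,.054,0),(-.185,0,.054,20)]:
    p,Rw=tcp_for_front(*f); print(p, np.hypot(*p[:2]))
E
```

```text
[-5.72 -2.19 -3.84] [ 0. -0. -3.]
[-10.51  -5.95  -4.64] [ 0. -0. -6.]
[-15.87 -10.69  -4.64] [ 0. -0. -9.]
[0.37007879 0.18625251 0.2726    ] 0.41430460841663247
[0.37007879 0.18625251 0.1266    ] 0.41430460841663247
[0.34785708 0.17675236 0.11845946] 0.390187059839419
```

Emit:
apply_moves --moves '[[[-2, -0.7, -1.3], [0, 0, -1], -0.6], [[-4, -1.5, -2.6], [0, 0, -2], -0.6], [[-5.7, -2.2, -3.8], [0, 0, -3], -0.6], [[-7.3, -3.4, -4.2], [0, 0, -4], -0.6], [[-8.9, -4.7, -4.6], [0, 0, -5], -0.6], [[-10.5, -6, -4.6], [0, 0, -6], -0.6], [[-12.3, -7.6, -4.6], [0, 0, -7], -0.6], [[-14.1, -9.2, -4.6], [0, 0, -8], -0.6], [[-15.9, -10.7, -4.6], [0, 0, -9], -0.6], [[-15.9, -10.7, -4.6], [0, 0, -9], -0.6], [[-15.9, -10.7, -4.6], [0, 0, -9], -0.6]]'

```text
t: 3.18
eef_pos: [0.3297, -0.1997, 0.419]
tool_rot: [0.0, 0.992, 0.129, -0.0]
contact_force: [-0.7, -0.4, -0.0]
gripper_width: 0.201
```

```bash
python3 - <<'E'
from h import *
from station import *
import station
np.set_printoptions(precision=3,suppress=True)
o=get_obs(); R0=rot(o['tool_rot']); print(o['t'],o['q'],o['eef_pos'],o['gripper_width'],station.tcp_to_tips); print(R0.as_matrix())
p,Rw=tcp_for_front(-.190,0,.20,0)
w=[((.39,-.08,.42),R.from_rotvec([0,0,np.radians(30)])*R0),((.40,.05,.40),R.from_rotvec([0,0,np.radians(60)])*R0),(p,Rw)]
plan(w,o); print(p)
E
```

```text
3.175 [ 0.895 -0.103 -0.46   1.996 -0.048  1.239  0.712] [ 0.33  -0.2    0.419] 0.2005054181392418 0.0726
[[ 0.967  0.257  0.   ]
 [ 0.257 -0.967 -0.001]
 [-0.     0.001 -1.   ]]
[ 3.56 -4.01 -0.04] [-0.  0. -3.]
[ 5.28 -8.93  0.75] [-0.  0. -6.]
[  5.33 -14.48   5.85] [ 0.    0.   -9.83]
[0.365 0.184 0.273]
```

Emit:
apply_moves --moves '[[[1.2, -1.3, 0], [0, 0, -1], -0.6], [[2.3, -2.6, 0], [0, 0, -2], -0.6], [[3.3, -4, 0], [0, 0, -3], -0.6], [[4, -5.6, 0.2], [0, 0, -4], -0.6], [[4.6, -7.2, 0.4], [0, 0, -5], -0.6], [[5.2, -8.9, 0.7], [0, 0, -6], -0.6], [[5.3, -10.7, 1.5], [0, 0, -7], -0.6], [[5.3, -12.5, 3], [0, 0, -8], -0.6], [[5.3, -14.4, 4.5], [0, 0, -9], -0.6], [[5.3, -14.5, 5.8], [0, 0, -9.8], -0.6], [[5.3, -14.5, 5.8], [0, 0, -9.8], -0.6], [[5.3, -14.5, 5.8], [0, 0, -9.8], -0.6]]'

```text
t: 4.68
eef_pos: [0.3658, 0.1843, 0.2747]
tool_rot: [0.0, 0.555, 0.832, 0.0]
contact_force: [-0.2, -0.0, 0.6]
gripper_width: 0.201
```

```bash
python3 - <<'E'
from h import *
from station import *
np.set_printoptions(precision=3,suppress=True)
o=get_obs(); R0=rot(o['tool_rot']); print(o['t'],o['q'],o['eef_pos'],o['gripper_width']); print(R0.as_matrix())
for c in ('side','wrist','top'):
    cv2.imwrite(f'pics/a_{c}.png',read_camera(c)['color'][:,:,::-1])
for tl in (0,10,20):
  for f in [(-.190,0,.20),(-.180,0,.054)]:
    plan([tcp_for_front(*f,tl)],o)
E
```

```text
4.675 [ 0.308  0.177 -0.992  2.134  0.186  0.918  1.176] [0.366 0.184 0.275] 0.2008127009125651
[[-0.384  0.923  0.001]
 [ 0.923  0.384  0.   ]
 [ 0.     0.001 -1.   ]]
[ 0.   -0.01  0.08] [ 0.   -0.   -0.05]
[0.01 0.38 5.92] [ 0.   -0.   -0.05]
[-0.   -0.51  0.2 ] [-1.    0.   -0.05]
[ 0.   -0.11  6.05] [-1.    0.   -0.05]
[-0.01 -0.98  0.41] [-2.    0.01 -0.05]
[-0.   -0.58  6.25] [-2.    0.01 -0.05]
```

View pics/a_side.png

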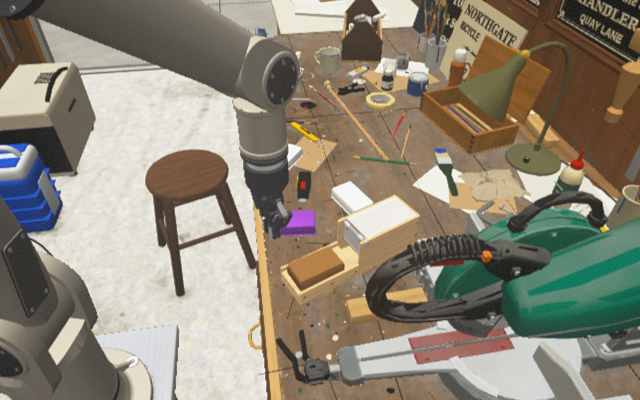

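View pics/a_wrist.png

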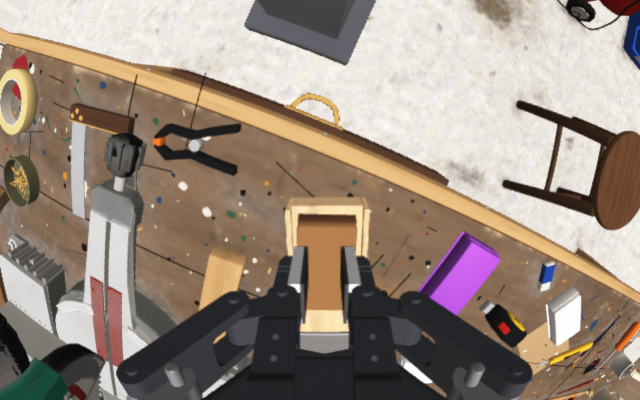

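```bash
python3 - <<'E'
from h import *
plan([tcp_for_front(-.19,0,.15,10),tcp_for_front(-.185,0,.10,20)])
E
```

```text
[-0.02 -0.52  2.22] [-0.99  0.01 -0.04]
[-0.02 -0.79  4.42] [-1.99  0.01 -0.04]
```

Emit:
apply_moves --moves '[[[0, -0.3, 1.1], [-0.5, 0, 0], -0.6], [[0, -0.5, 2.2], [-1, 0, 0], -0.6], [[0, -0.7, 3.3], [-1.5, 0, 0], -0.6], [[0, -0.8, 4.4], [-2, 0, 0], -0.6], [[0, -0.8, 4.4], [-2, 0, 0], -0.6], [[0, -0.8, 4.4], [-2, 0, 0], -0.6]]'

```text
t: 5.58
eef_pos: [0.3541, 0.1807, 0.1669]
tool_rot: [0.095, 0.546, 0.82, 0.143]
contact_force: [-36.3, 37.1, 45.3]
gripper_width: 0.2
```

```bash
python3 - <<'E'
from h import *
from station import *
np.set_printoptions(precision=4,suppress=True)
o=get_obs(); R0=rot(o['tool_rot']); print(o['t'],o['q'],o['eef_pos']); print('front corner box',boxf(np.array(o['eef_pos'])+R0.apply([0,.011,.0726])))
print(np.degrees(np.arccos(-R0.as_matrix()[2,2])))
for c in ('side','wrist','top'):
    cam=read_camera(c); im=cam['color'][:,:,::-1].copy(); cv2.imwrite(f'pics/b_{c}.png',im)
    if c!='wrist':
        S=5
        pts=[np.array(o['eef_pos'])+R0.apply([sx,sy,.0726]) for sx,sy in ((-.021,-.011),(.021,-.011),(.021,.011),(-.021,.011))]
        ce=proj(cam,[pts[0]])[0].astype(int); x0,y0=ce[0]-60,ce[1]-55
        a=cv2.resize(im[y0:y0+110,x0:x0+130],None,fx=S,fy=S,interpolation=cv2.INTER_CUBIC)
        cv2.polylines(a,[np.round((proj(cam,pts)-[x0,y0]+.5)*S).astype(np.int32)],True,(0,255,255),1)
        cv2.imwrite(f'pics/b_{c}c.png',a)
E
```

```text
5.575 [ 0.5403  0.5163 -1.4103  2.4348  1.2656  0.6622  0.1393] [0.3541 0.1807 0.1669]
front corner box [-0.178   0.001   0.1023]
19.777431398479774
```

View pics/b_sidec.png

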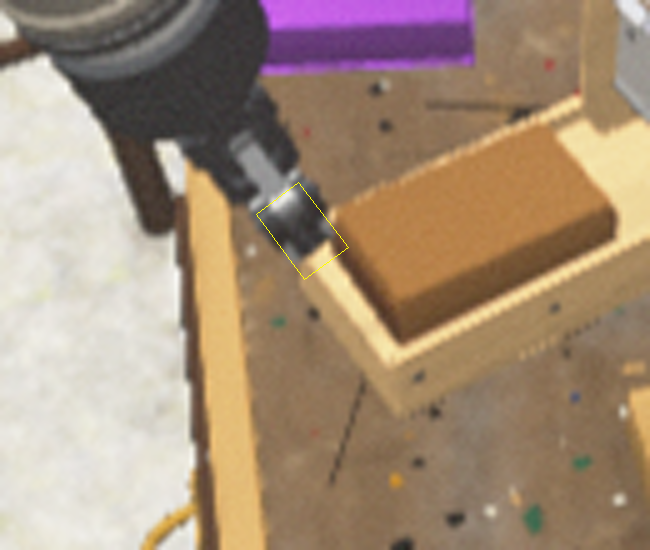

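View pics/b_wrist.png

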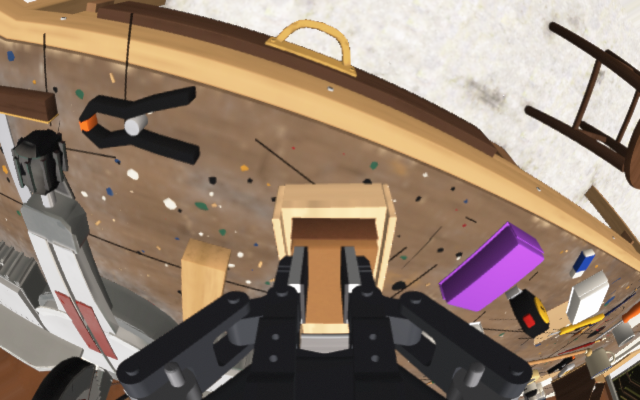

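View pics/b_side.png

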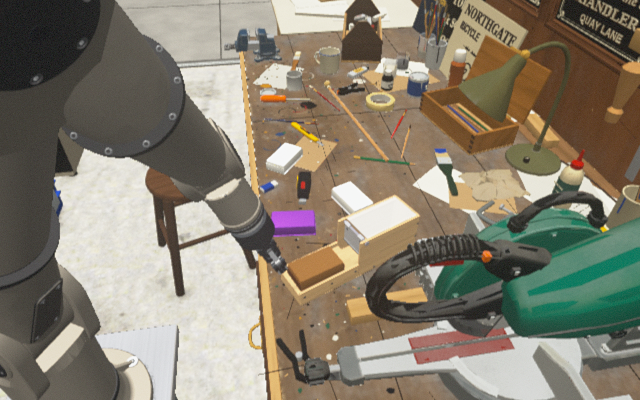

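View pics/b_top.png

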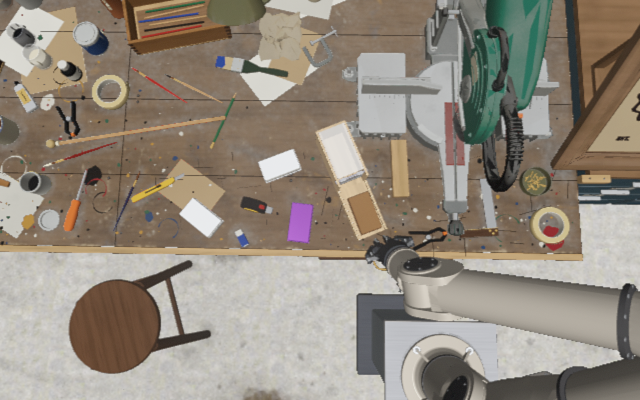

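```bash
python3 - <<'E'
from h import *
from station import *
o=get_obs(); print(o['t'],o['q'],o['contact_force'],o['torque'],o['joint_torque'],o['joint_vel'])
plan([tcp_for_front(-.195,0,.20,0)])
E
```

```text
5.725 [ 0.53997533  0.51467038 -1.40788371  2.43413636  1.25741924  0.66128471
  0.14745194] [ 0.00866526  0.14156973 -0.64321823] [-0.12979429  0.35960538 -0.02888118] [  1.46772578 -26.41698182  -9.47735667 -16.9096005    1.46186002
   0.15023684  -0.5254947 ] [-0.04301132 -0.04365825 -0.02336006 -0.00129735 -0.0436476  -0.02588788
  0.03732246]
[-0.02  1.7  -3.89] [ 1.95  0.01 -0.05]
```

The 68 N reading was only a transient from the elbow swinging; it is about 0 now. The 20° tilt this close to the base puts q3 and q4 at their limits. I'll go back upright, start the push with straight fingers, and tilt further out where there is reach.

Emit:
apply_moves --moves '[[[0, 0.3, -0.7], [0.4, 0, 0], -0.6], [[0, 0.6, -1.3], [0.7, 0, 0], -0.6], [[0, 0.9, -2], [1.0, 0, 0], -0.6], [[0, 1.2, -2.6], [1.3, 0, 0], -0.6], [[0, 1.6, -3.4], [1.6, 0, 0], -0.6], [[0, 1.7, -3.9], [1.95, 0, 0], -0.6], [[0, 1.7, -3.9], [1.95, 0, 0], -0.6], [[0, 1.7, -3.9], [1.95, 0, 0], -0.6]]'

```text
t: 6.72
eef_pos: [0.359, 0.1845, 0.2729]
tool_rot: [0.001, 0.552, 0.834, 0.001]
contact_force: [0.5, -1.0, -0.4]
gripper_width: 0.201
```

```bash
python3 - <<'E'
from h import *
from station import *
o=get_obs(); print(o['t'],o['q'],o['contact_force'],o['eef_pos']); R0=rot(o['tool_rot'])
print('front corner box',boxf(np.array(o['eef_pos'])+R0.apply([0,.011,.0726])))
plan([tcp_for_front(-.06,0,.20,0),tcp_for_front(-.180,0,.10,0),tcp_for_front(-.176,0,.055,0)])
E
```

```text
6.725 [ 0.59752115  0.31277244 -1.37389403  2.13878749  0.37703769  0.97122933
  0.98701446] [ 0.53584528 -1.02692934 -0.35239876] [0.35901127 0.1845321  0.27286551]
front corner box [-0.19561566  0.00265559  0.20030193]
[-0.1   5.43  0.03] [ 0.02  0.01 -0.01]
[-0.1   0.62  4.01] [ 0.02  0.01 -0.01]
[-0.1   0.78  5.81] [ 0.02  0.01 -0.01]
```

Emit:
apply_moves --moves '[[[-0.1, 0.3, 1], [0, 0, 0], -0.6], [[-0.1, 0.5, 2], [0, 0, 0], -0.6], [[-0.1, 0.6, 3], [0, 0, 0], -0.6], [[-0.1, 0.6, 4], [0, 0, 0], -0.6], [[-0.1, 0.6, 5], [0, 0, 0], -0.6], [[-0.1, 0.7, 5.6], [0, 0, 0], -0.6], [[-0.1, 0.7, 6.1], [0, 0, 0], -0.6], [[-0.1, 0.7, 6.1], [0, 0, 0], -0.6]]'

```text
t: 7.72
eef_pos: [0.3762, 0.1884, 0.1199]
tool_rot: [0.0, 0.552, 0.834, 0.0]
contact_force: [-0.5, -0.1, 0.4]
gripper_width: 0.203
```

```bash
cat > st.py <<'E'
from h import *
from station import *
import sys
np.set_printoptions(precision=4,suppress=True)
tag=sys.argv[1]
o=get_obs(); R0=rot(o['tool_rot']); print(o['t'],o['q'],o['contact_force'],o['gripper_width'])
print('front corner box',boxf(np.array(o['eef_pos'])+R0.apply([0,.011,.0726])),'tilt',np.degrees(np.arccos(-R0.as_matrix()[2,2])))
for c in ('side','top'):
    cam=read_camera(c); im=cam['color'][:,:,::-1].copy(); cv2.imwrite(f'pics/{tag}_{c}.png',im)
    S=5
    pts=[np.array(o['eef_pos'])+R0.apply([sx,sy,.0726]) for sx,sy in ((-.021,-.011),(.021,-.011),(.021,.011),(-.021,.011))]
    ce=proj(cam,T(BOX,[[-.05,0,.05]]))[0].astype(int); x0,y0=ce[0]-75,ce[1]-55
    a=cv2.resize(im[y0:y0+110,x0:x0+150],None,fx=S,fy=S,interpolation=cv2.INTER_CUBIC)
    cv2.polylines(a,[np.round((proj(cam,pts)-[x0,y0]+.5)*S).astype(np.int32)],True,(0,255,255),1)
    cv2.imwrite(f'pics/{tag}_{c}c.png',a)
E
python3 st.py c
```

```text
7.725 [ 0.2246  0.5767 -1.0097  2.2365  0.7666  0.7289  0.6462] [-0.5173 -0.073   0.4148] 0.20262256642049126
front corner box [-0.1785 -0.0005  0.0473] tilt 0.030166798559970953
```

View pics/c_sidec.png

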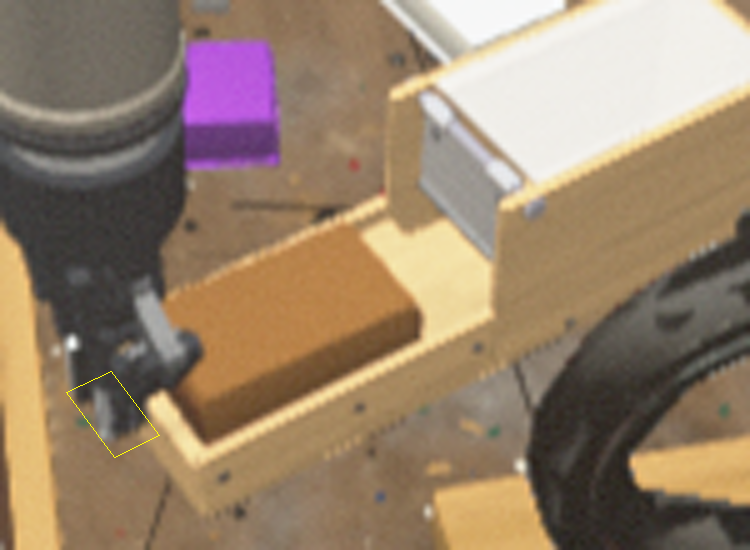

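View pics/c_topc.png

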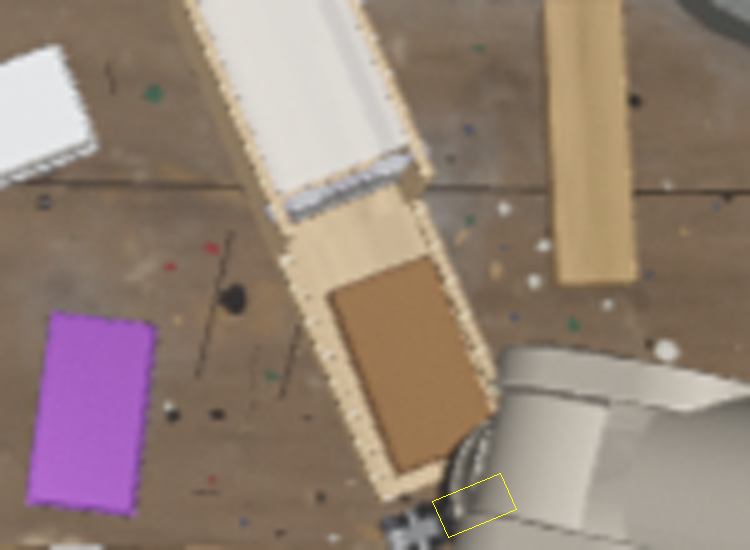

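Emit:
apply_moves --moves '[[[0, 0.4, 0], [0, 0, 0], -0.6], [[0, 0.7, 0], [0, 0, 0], -0.6], [[0, 1.0, 0], [0, 0, 0], -0.6], [[0, 1.3, 0], [0, 0, 0], -0.6], [[0, 1.6, 0], [0, 0, 0], -0.6], [[0, 1.9, 0], [0, 0, 0], -0.6], [[0, 2.2, 0], [0, 0, 0], -0.6], [[0, 2.5, 0], [0, 0, 0], -0.6], [[0, 2.8, 0], [0, 0, 0], -0.6], [[0, 3.0, 0], [0, 0, 0], -0.6], [[0, 3.1, 0], [0, 0, 0], -0.6], [[0, 3.1, 0], [0, 0, 0], -0.6]]'

```text
t: 9.32
eef_pos: [0.4486, 0.2189, 0.1207]
tool_rot: [0.001, 0.552, 0.834, 0.001]
contact_force: [-0.5, -0.4, 0.1]
gripper_width: 0.198
```

```bash
python3 st.py d; python3 - <<'E'
from h import *
plan([tcp_for_front(-.104,0,.050,7),tcp_for_front(-.104,0,.054,14),tcp_for_front(-.104,0,.056,21)])
E
```

```text
9.325 [ 0.1795  0.668  -0.9714  2.0649  0.7746  0.822   0.7095] [-0.456  -0.4471  0.1117] 0.1977642269443865
front corner box [-0.0998 -0.0009  0.0481] tilt 0.13205237493652797
[ 0.03 -0.5  -0.  ] [-0.69  0.   -0.02]
[ 0.03 -0.84 -0.05] [-1.39  0.01 -0.02]
[ 0.03 -1.16  0.03] [-2.09  0.01 -0.02]
```

View pics/d_sidec.png

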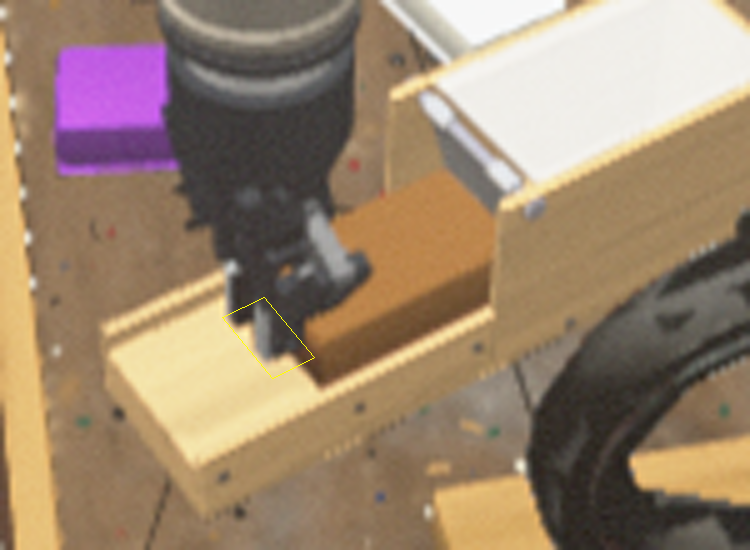

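View pics/d_topc.png

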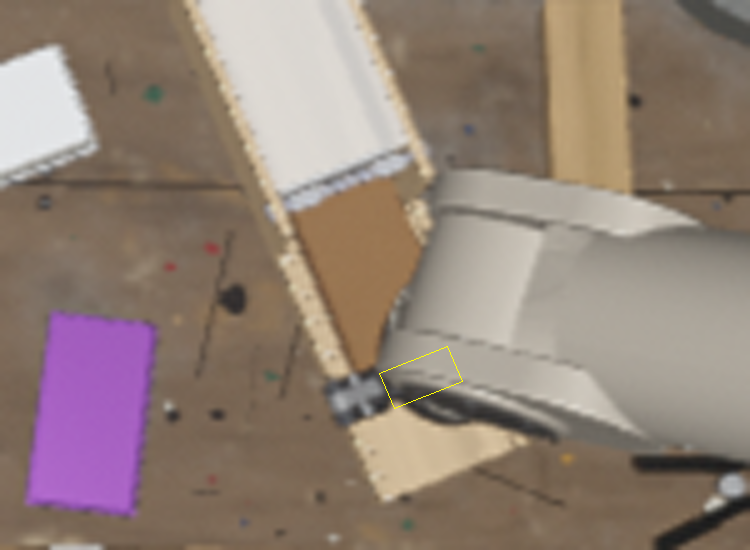

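Emit:
apply_moves --moves '[[[0, -0.3, 0], [-0.3, 0, 0], -0.6], [[0, -0.5, 0], [-0.7, 0, 0], -0.6], [[0, -0.7, 0], [-1.05, 0, 0], -0.6], [[0, -0.85, 0.1], [-1.4, 0, 0], -0.6], [[0, -1.0, 0.1], [-1.75, 0, 0], -0.6], [[0, -1.16, 0.2], [-2.1, 0, 0], -0.6], [[0, -1.16, 0.2], [-2.1, 0, 0], -0.6], [[0, -1.16, 0.2], [-2.1, 0, 0], -0.6]]'

```text
t: 10.42
eef_pos: [0.4222, 0.2078, 0.1159]
tool_rot: [0.101, 0.543, 0.82, 0.152]
contact_force: [0.6, -0.2, 0.4]
gripper_width: 0.2
```

```bash
python3 st.py e; python3 - <<'E'
import cv2
a=cv2.imread('pics/e_side.png')[230:300,280:380]; cv2.imwrite('pics/e_z.png',cv2.resize(a,None,fx=8,fy=8,interpolation=cv2.INTER_CUBIC))
E
```

```text
10.425 [ 0.0089  0.4704 -0.7445  2.3459  1.4397  0.3948 -0.0027] [ 0.6445 -0.2181  0.3797] 0.19988944416886123
front corner box [-0.1033 -0.0009  0.0521] tilt 21.092646375708874
```

View pics/e_sidec.png

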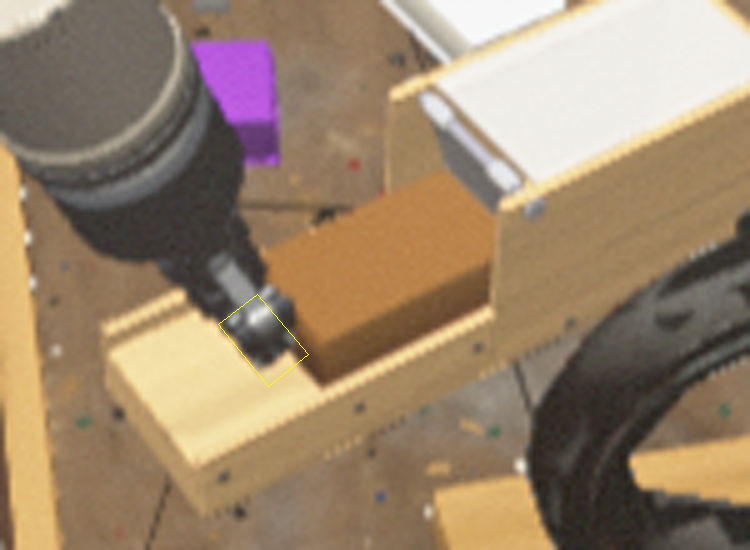

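View pics/e_z.png

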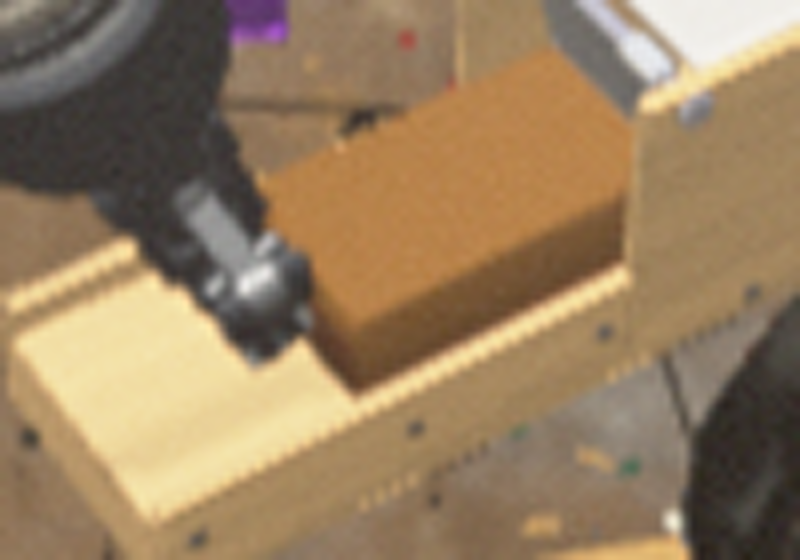

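Emit:
apply_moves --moves '[[[0, 0.23, 0.09], [0, 0, 0], -0.6], [[0, 0.47, 0.18], [0, 0, 0], -0.6], [[0, 0.7, 0.27], [0, 0, 0], -0.6], [[0, 0.93, 0.36], [0, 0, 0], -0.6], [[0, 1.17, 0.45], [0, 0, 0], -0.6], [[0, 1.4, 0.54], [0, 0, 0], -0.6], [[0, 1.63, 0.63], [0, 0, 0], -0.6], [[0, 1.87, 0.72], [0, 0, 0], -0.6], [[0, 2.1, 0.81], [0, 0, 0], -0.6], [[0, 2.33, 0.9], [0, 0, 0], -0.6], [[0, 2.5, 0.96], [0, 0, 0], -0.6], [[0, 2.5, 0.96], [0, 0, 0], -0.6]]'

```text
t: 12.02
eef_pos: [0.4838, 0.2337, 0.1158]
tool_rot: [0.101, 0.543, 0.819, 0.153]
contact_force: [1.0, 0.9, 1.8]
gripper_width: 0.196
```

```bash
python3 st.py f; python3 - <<'E'
import cv2
a=cv2.imread('pics/f_side.png')[210:280,300:400]; cv2.imwrite('pics/f_z.png',cv2.resize(a,None,fx=8,fy=8,interpolation=cv2.INTER_CUBIC))
E
```

```text
12.025 [ 0.01    0.5487 -0.7345  2.2012  1.3068  0.4372  0.1944] [1.0368 0.8676 1.75  ] 0.1958035764656678
front corner box [-0.0363 -0.0012  0.0521] tilt 21.138988414981124
```

View pics/f_z.png

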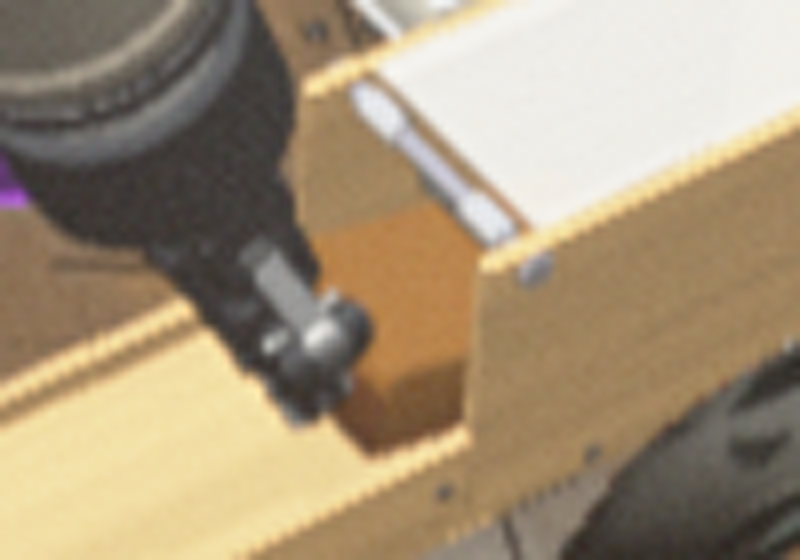

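View pics/f_topc.png

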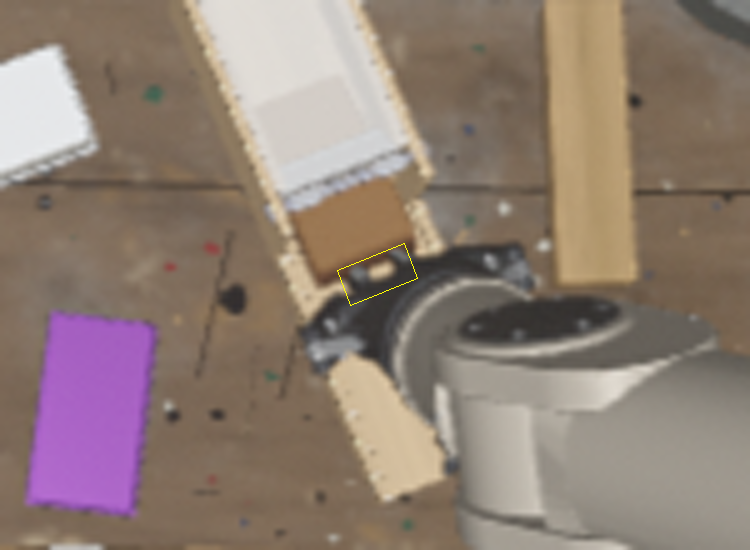

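Emit:
apply_moves --moves '[[[0, 0.15, 0.06], [0, 0, 0], -0.6], [[0, 0.3, 0.12], [0, 0, 0], -0.6], [[0, 0.45, 0.17], [0, 0, 0], -0.6], [[0, 0.6, 0.23], [0, 0, 0], -0.6], [[0, 0.75, 0.29], [0, 0, 0], -0.6], [[0, 0.9, 0.35], [0, 0, 0], -0.6], [[0, 0.9, 0.35], [0, 0, 0], -0.6]]'

```text
t: 13.0
eef_pos: [0.506, 0.2432, 0.1158]
tool_rot: [0.101, 0.543, 0.819, 0.153]
contact_force: [0.3, -0.3, -0.6]
gripper_width: 0.197
```

```bash
python3 st.py g; python3 - <<'E'
import cv2
a=cv2.imread('pics/g_side.png')[210:280,300:400]; cv2.imwrite('pics/g_z.png',cv2.resize(a,None,fx=8,fy=8,interpolation=cv2.INTER_CUBIC))
E
```

```text
13.0 [ 0.0122  0.5791 -0.7374  2.1474  1.2673  0.4586  0.2572] [ 0.2972 -0.2629 -0.6294] 0.196523122722509
front corner box [-0.0122 -0.0013  0.052 ] tilt 21.141424978525883
```

View pics/g_z.png

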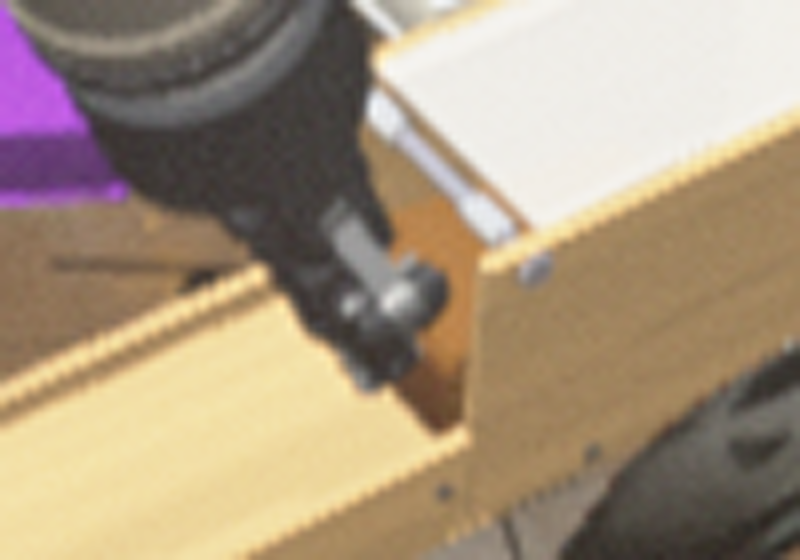

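View pics/g_topc.png

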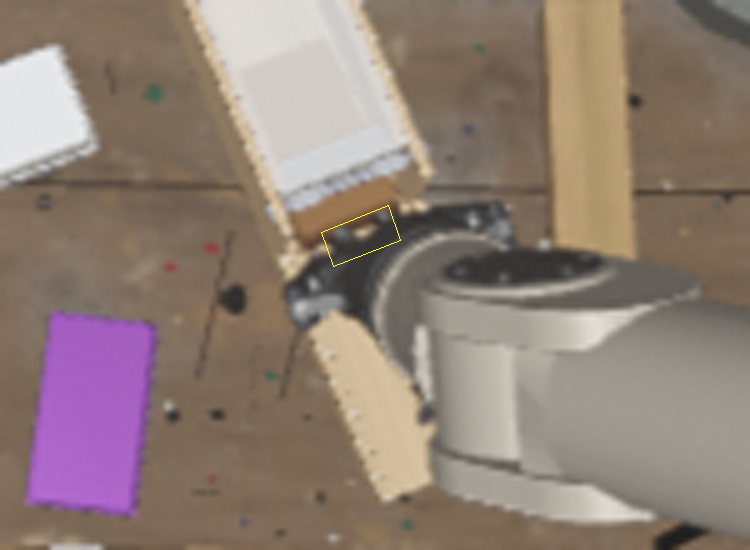

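Emit:
apply_moves --moves '[[[0, 0.1, 0.04], [0, 0, 0], -0.6], [[0, 0.2, 0.08], [0, 0, 0], -0.6], [[0, 0.25, 0.1], [0, 0, 0], -0.6], [[0, 0.25, 0.1], [0, 0, 0], -0.6]]'

```text
t: 13.6
eef_pos: [0.512, 0.2457, 0.1156]
tool_rot: [0.102, 0.543, 0.819, 0.153]
contact_force: [-0.8, 0.9, 0.8]
gripper_width: 0.198
```

```bash
python3 st.py i; python3 - <<'E'
import cv2
a=cv2.imread('pics/i_side.png')[210:280,300:400]; cv2.imwrite('pics/i_z.png',cv2.resize(a,None,fx=8,fy=8,interpolation=cv2.INTER_CUBIC))
E
```

```text
13.6 [ 0.0127  0.5876 -0.7384  2.1327  1.2574  0.4649  0.2734] [-0.757   0.9104  0.8386] 0.1983452042696345
front corner box [-0.0057 -0.0013  0.0519] tilt 21.129263201243507
```

View pics/i_z.png

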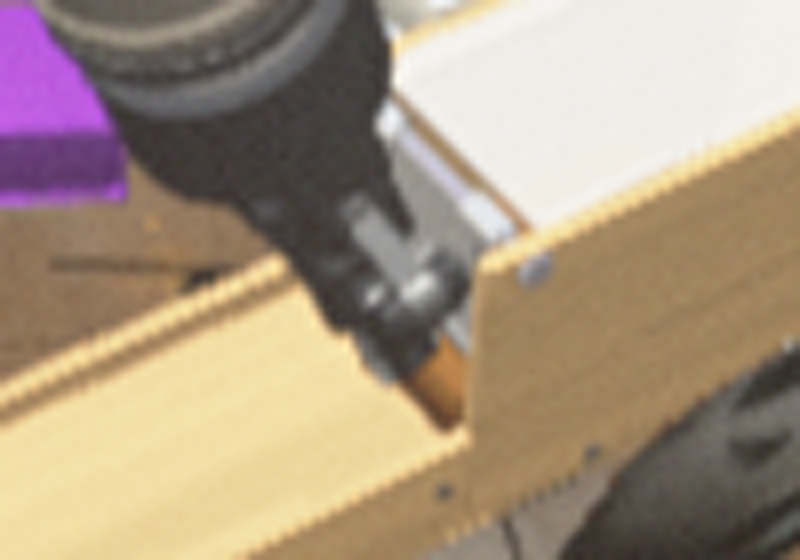

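View pics/i_topc.png

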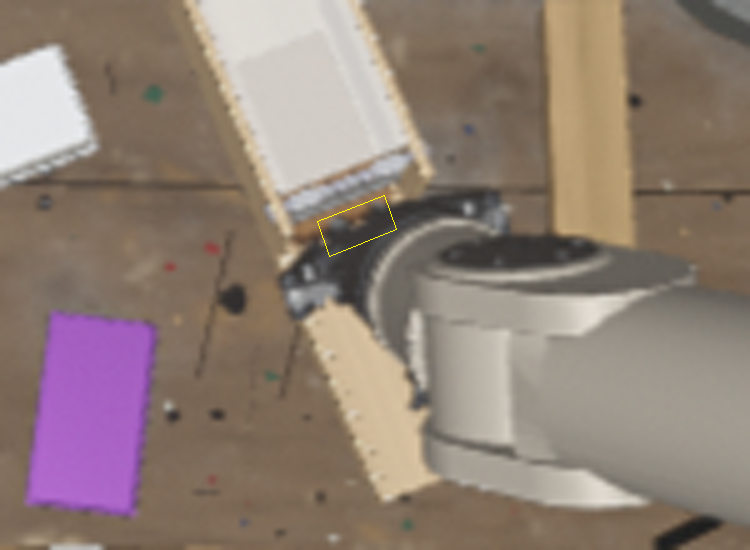

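The flap has fallen to near shut in front of the fingertips, and the brown tail sits low behind the sill, so the block seems to have dropped. I draw the fingers straight back and check.

Emit:
apply_moves --moves '[[[0, -0.3, -0.12], [0, 0, 0], -0.6], [[0, -0.7, -0.27], [0, 0, 0], -0.6], [[0, -1.1, -0.42], [0, 0, 0], -0.6], [[0, -1.5, -0.58], [0, 0, 0], -0.6], [[0, -1.9, -0.73], [0, 0, 0], -0.6], [[0, -2.3, -0.88], [0, 0, 0], -0.6], [[0, -2.7, -1.04], [0, 0, 0], -0.6], [[0, -2.7, -1.04], [0, 0, 0], -0.6]]'

```text
t: 14.7
eef_pos: [0.4444, 0.217, 0.1154]
tool_rot: [0.101, 0.543, 0.82, 0.152]
contact_force: [0.0, -0.3, 0.2]
gripper_width: 0.199
```

```bash
python3 st.py j; python3 - <<'E'
import cv2
from station import read_camera
a=cv2.imread('pics/j_side.png')[190:270,310:420]; cv2.imwrite('pics/j_z.png',cv2.resize(a,None,fx=7,fy=7,interpolation=cv2.INTER_CUBIC))
cv2.imwrite('pics/j_wrist.png',read_camera('wrist')['color'][:,:,::-1])
E
```

```text
14.7 [ 0.004   0.497  -0.7323  2.2946  1.3881  0.4049  0.0725] [ 0.0199 -0.2537  0.2199] 0.19922943872729207
front corner box [-0.0792 -0.0011  0.0517] tilt 21.081626040747224
```

View pics/j_z.png

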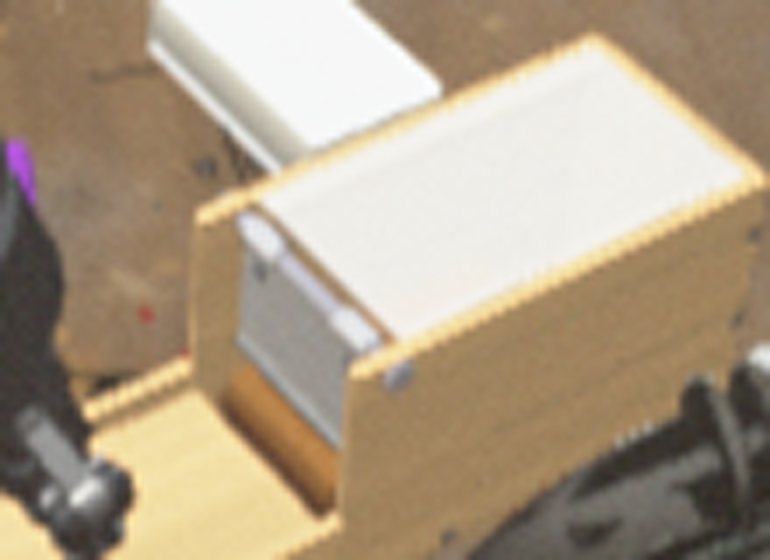

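View pics/j_topc.png

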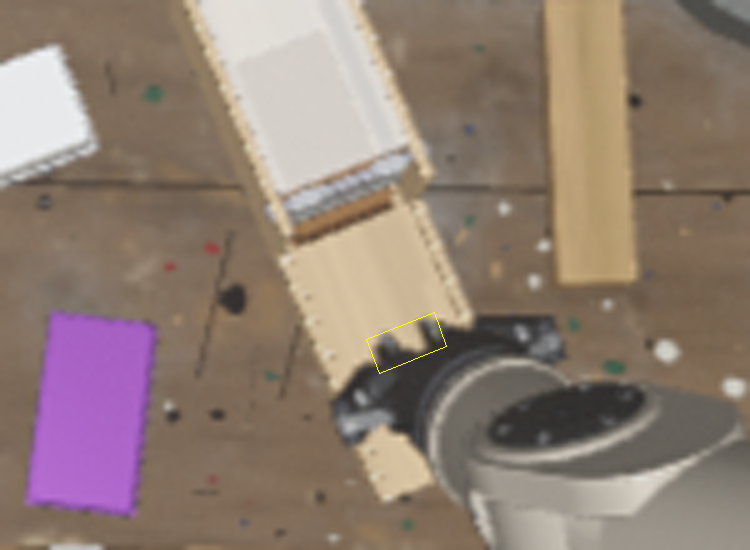

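View pics/j_wrist.png

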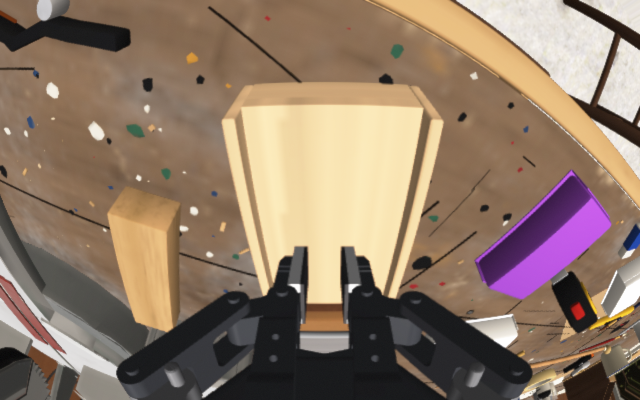

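```bash
python3 - <<'E'
from h import *
from station import *
for c in ('side','top'):
    cam=read_camera(c); im=cam['color'][:,:,::-1].copy(); S=8 if c=='side' else 7
    ce=proj(cam,T(BOX,[[.0 if c=='side' else .05,0,.05]]))[0].astype(int); x0,y0=ce[0]-45,ce[1]-35
    a=cv2.resize(im[y0:y0+70,x0:x0+95],None,fx=S,fy=S,interpolation=cv2.INTER_CUBIC); raw=a.copy()
    def pl(P,col,cl=True): cv2.polylines(a,[np.round((proj(cam,T(BOX,P))-[x0,y0]+.5)*S).astype(np.int32)],cl,col,1)
    xt=-.012
    pl([[xt,.032,.043],[xt+.113,.032,.043],[xt+.113,-.032,.043],[xt,-.032,.043]],(0,255,0))
    pl([[0,.036,.046],[0,-.036,.046],[0,-.036,.099],[0,.036,.099]],(255,0,255))
    pl([[-.016,.039,.03],[-.016,-.039,.03]],(255,255,0),False)
    cv2.imwrite(f'pics/k_{c}.png',a)
    if c=='top': cv2.imwrite(f'pics/k_{c}raw.png',raw)
E
```

```text
(no output)
```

View pics/k_side.png

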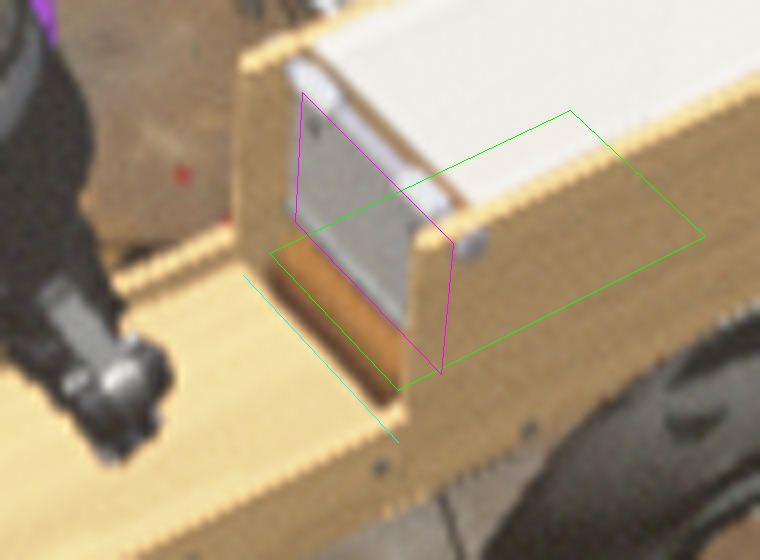

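View pics/k_top.png

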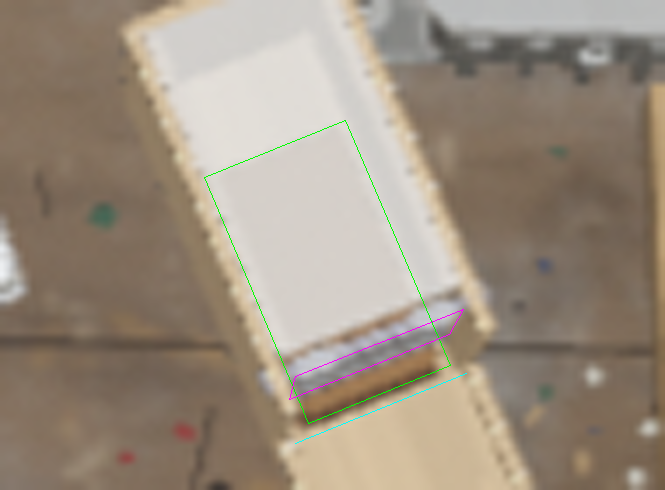

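Both views fit the block lying flat on the floor inside (green outline at z = 43 mm, tail 12 mm before the flap plane). The flap hangs vertical (magenta). I lift the hand clear and run a last check.

Emit:
apply_moves --moves '[[[0, 0.2, -0.5], [0, 0, 0], -0.6], [[0, 0.4, -1.0], [0, 0, 0], -0.6], [[0, 0.55, -1.5], [0, 0, 0], -0.6], [[0, 0.7, -2.0], [0, 0, 0], -0.6], [[0, 0.7, -2.5], [0, 0, 0], -0.6], [[0, 0.7, -2.5], [0, 0, 0], -0.6], [[0, 0.7, -2.5], [0, 0, 0], -0.6]]'

```text
t: 15.82
eef_pos: [0.4397, 0.2149, 0.1798]
tool_rot: [0.101, 0.543, 0.819, 0.152]
contact_force: [-1.1, -0.2, -0.4]
gripper_width: 0.203
```

```bash
python3 st.py l; python3 - <<'E'
from h import *
from station import *
for c in ('top','side'):
    cam=read_camera(c)
    for q in ['off_cut','tape_measure','spring_clamp']:
        print(c,q,[(d['pixel'],round(d['conf'],2)) for d in silhouettes(c,q)][:2])
    if c=='side':
        n=cam['color'][:,:,::-1]; o=cv2.imread('pics/side0.png')
        x,y=330,205
        cv2.imwrite('pics/l_cmp.png',np.hstack([cv2.resize(i[y:y+75,x:x+55],None,fx=7,fy=7,interpolation=cv2.INTER_CUBIC) for i in (o,n)]))
E
```

```text
15.825 [ 0.1464  0.3721 -0.88    2.2657  0.9989  0.4471  0.4447] [-1.0996 -0.1969 -0.3753] 0.2027254947455444
front corner box [-0.0844 -0.0012  0.1161] tilt 21.10669319622384
top off_cut [([171.9, 399.3], 0.87)]
top tape_measure [([202.8, 255.2], 0.77)]
top spring_clamp []
side off_cut [([303.8, 367.4], 0.78)]
side tape_measure []
side spring_clamp [([352.5, 297.5], 0.79)]
```

View pics/l_cmp.png

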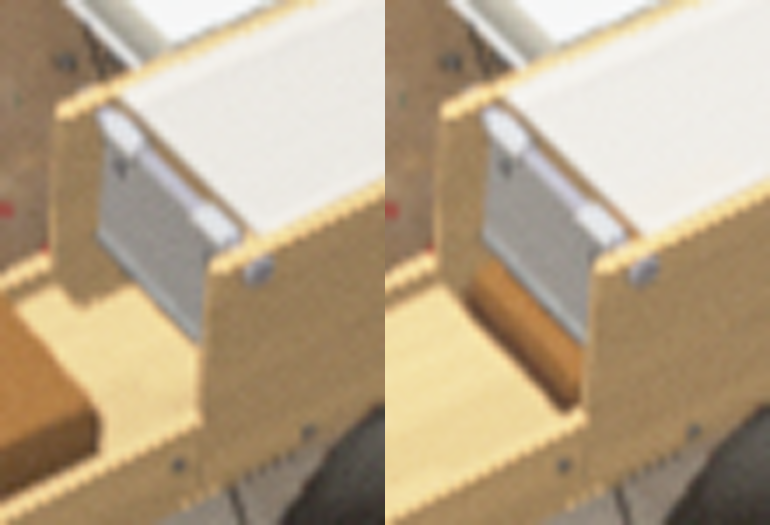

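View pics/l_top.png

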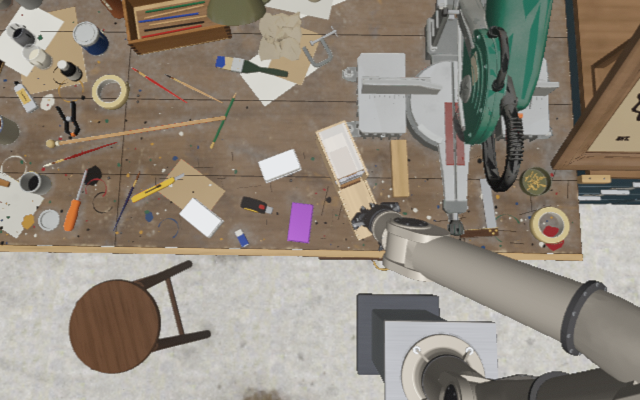

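The flap's lower edge is at the same pixels as at the start, so it is shut. The block is inside, and the off-cut, tape and clamp are where they were. I'm handing in.

```bash
python3 -c "
from station import *
print(hand_in()); print(get_obs()['t'])"
```

```text
the job is handed in; nothing more can be done
None
the job is handed in; nothing more can be done
```

I pushed the cork block along the tray with upright fingertips. I then tilted the fingers 21° and pushed it under the hinge and over the sill until it dropped in. After that I drew the fingers back and lifted them clear, and handed in at about 16 s.

**Last checks**
- **Block:** in both the side and top views it matches an outline lying flat on the inside floor, with its tail just past the sill, about 12 mm in front of the flap.
- **Flap:** its lower edge is at the same pixels as before the job, so it hangs shut.
- **Robot:** about 1 N of force at the end, touching nothing.
- **Off-cut, tape measure and clamp:** all appear unmoved. The detector missed the tape in the last side view and the clamp in the last top view. The other view put each of them where it was at the start.

**Earlier problem:** tilting the fingers too close to the base brought joint 3 to its limit, reading -1.4103 against -1.41. It also gave a brief wrist reading of about 69 N, below the 120 N limit. The reading fell back to about zero at once and I saw nothing touched, so I took it for the arm's own swing. I backed out and tilted farther from the base, and no later reading was above 3 N.

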